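# Let two limes out of the lever dispenser

### The arm

A 7-joint arm with a two-finger parallel gripper is mounted at the origin on the work surface. World frame = base frame: x ahead of the robot, y to its left, z up, the work surface at z = 0. Lengths are in m, angles in degrees, forces in N, time in s.
With the tool pointing down it reaches from about 0.4 to 0.925 m from the base axis. Payload 5.6 kg.
Tool frame: the origin (TCP) lies at the very end of the fingers, on their centre line; the grasp point (between the pads) lies 19 mm behind it (ctrl.grasp_offset is the distance from the TCP to the grasp point, in m); y points along the fingers, z is the direction in which the jaws open and shut, and the axes are right-handed (so a half turn about y gives the same grasp; the last joint's range is limited). The gripper opens to 85 mm and grips with 20 to 120 N. Pads are 22 mm wide; open, the fingers measure 114 mm over their backs; the gripper's body (76 mm by 85 mm) begins 54 mm behind the grasp point. The pads swing forward as they close: fully open they stand 13 mm farther back than shut.
Start: joints at [-66.406, 26.786, -0.665, 91.828, 0.344, 61.387, -3.226], TCP at [0.286, 0.584, 0.231] pointing down, gripper open.
Joint ranges: [-144.91, 144.91], [-17.63, 115.5], [-89.93, 88.59], [15.96, 139.68], [-74.01, 254.01], [8.47, 105.57], [-167.45, 167.45]. Speed limits (degrees/s): [147.25, 147.25, 180, 180, 180, 180, 180].

### API

Orientations are given as a 3x3 rotation matrix whose columns are the frame's x, y, z axes.
In Python, from plant import telemetry, eyes, workorder, ctrl gives the robot as it stands.
- The arm moves only by the tool send_rows, never from a script. Its argument "plan" is a list of rows, each a list of 5 numbers: the shift along the tool's x, y, z in m, then the turn about the tool's y in rad, then the opening in per cent of the stroke, from 0 (shut) to 100 (fully open). In form: [[dx, dy, dz, roll, gripper], ...]. A call has 1 to 12 rows; each row shifts and turns the pose as measured when the row begins, along the tool's axes as they then stand; what a row does not reach is not made up. A row lasts 1/10 s, in which the tool goes at most 50 mm and 8.59 degrees, less where a joint would pass 70% of its speed; a pose out of reach is approached as far as the arm can. A call with a gripper value outside its range is refused whole. The fingers move at their own pace and stop on an object; the grip force is fixed at half the most. Time passes only in rows, so rows that do not move let the fingers close. It gives the time, the measured TCP pose, the force and the opening at its end, in the units of the state.
- telemetry.state(): the state, without advancing time (a new reading comes with each control period).
- eyes.read_camera(name): name is "scene" or "top" or "wrist"; returns a dict with "pixels" (480x640x3 uint8, red, green, blue), "mtx" (3x3 intrinsics, pixels), "R" (3x3) and "t" (3): a world point X has camera coordinates R X + t; the wrist camera has in their place "mount" (4x4, takes a point from camera to tool coordinates, whose origin is the TCP and whose axes are the tool frame's). Camera axes: x right, y down, z forward; pixel columns grow to the right and rows downward; lengths in m; the calibration is good to about 2 mm. A picture is of the moment at which its call begins: read the wrist's pose just before it. There is no depth.
- workorder.job_done(): hands the job in, once; it reports no verdict.
The state is a dict: "time_s": time; "joint_positions": joint angles; "joint_velocities": joint speeds; "effort": joint torques, N m; "position": TCP position; "ee_rot": TCP orientation; "contact_force": force on the tool from outside, world axes, zero at the start; "ft_torque": the same for the moment, N m; "gripper_width": finger opening in m.
Only numpy, scipy, OpenCV 4.12 (cv2) and the standard library are available. Lean on these libraries where they do the work, as an engineer would, in place of code of your own. Each camera call takes 0.05 s, during which the arm holds its last target. There are 200 camera calls.

### The job

Press the red paddle of the lime dispenser all the way down with a fingertip so that its blue lid swings wide open, and keep it down until both limes have rolled out into the catch tray. Then ease the paddle back up slowly, staying on it, so that the lid comes down over the next two or three seconds and closes fully without slamming, and move away. Touch only the paddle: do not pick up or handle the limes or the lid, and leave the things around the dispenser where they are.

Things in the scene. Friction and masses are not known exactly. Their poses are not given: they have to be found in the camera images.
- dispenser: Fixed stainless lime dispenser; origin on the counter, z up, +y the way the limes roll. Open-topped chute, x -32..+32, y -64..+132 mm, 140 mm high; the lid closes its outlet at y=+137. The lever runs along its +x side, pivot axis parallel to x at y=+72, z=124 mm, and carries the paddle behind the chute's back wall. The catch tray follows the outlet.
- tray (a point): Middle of the catch tray's floor, about 7 mm above the counter, at y=+224 mm of the dispenser, to which the tray is fixed. Open tray, inside x -65..+65, y +132..+316 mm, walls 44 mm high.
- paddle (a point): Centre of the top face of the red paddle at the lever's rear end: 60 mm (dispenser x) by 55 mm (y), 8 mm thick. At rest it is 30 mm to +x and 133 mm to -y of the dispenser's origin, 173 mm above the counter, tilted 0.2 rad; fully pressed 82 mm above it, gone almost straight down (within 7 mm sideways). Its near edge is 40 mm behind the chute's back wall; nothing stands under it.
- lever (a joint): Lever angle, rad: 0 at rest (paddle up), 0.44 at the stop (paddle fully down). A spring and the lid push it back up: about 1.5 to 4 N at the paddle over the stroke; beyond that it is a hard stop. Let go, it flies up and the lid slams.
- lid (a joint): Lid angle, rad: 0 closed (hanging upright over the outlet), 1.1 wide open (swung up and out over the tray). Linked to the lever: lid angle = 2.5 x lever angle, both ways. The limes can get out from about 0.7 on. Closing faster than 2 rad/s near shut (paddle rising faster than about 0.17 m/s) is a slam.
- lid_edge (a point): Middle of the lower edge of the blue lid, 62 mm wide and 78 mm from its hinge, which lies at y=+137, z=132 mm of the dispenser.
- lime_front: Green lime, a ball of 50 mm, 70 g; origin at its centre. At the start in the chute, resting behind the closed lid. In the tray its centre is about 30 mm above the counter.
- lime_rear: Green lime like the other, waiting behind it in the chute.
- squeeze_bottle: Bystander: yellow bottle with an orange cap, 52 mm across, 150 mm tall, loose; origin under its centre.
- ramekin: Bystander: white ceramic cup, 72 mm across, 40 mm tall, loose; origin under its centre.
- steel_mug: Bystander: steel mug, 72 mm across without its handle, 80 mm tall, loose; origin under its centre.
- pepper_jar: Bystander: small amber jar with a black cap, 44 mm across, 70 mm tall, loose; origin under its centre.

How it is judged (in metres and radians):
On the way:
1. the lid is held wide open by the paddle, with both limes out in the catch tray (value of joint lid above 0.95 rad and contact force between the fingers and lever above 0.3 N and y of lime_front in the frame of dispenser between 0.14 and 0.318 m and x of lime_front in the frame of dispenser between -0.067 and 0.067 m and height (world z) of each of lime_front, lime_rear below 0.055 m and y of lime_rear in the frame of dispenser between 0.14 and 0.318 m and x of lime_rear in the frame of dispenser between -0.067 and 0.067 m), for 0.2 s.
At the end, for the whole second after the job is handed in: The lid is closed again (within 0.04 rad, lever back up within 0.02 rad) and both limes lie in the catch tray (value of joint lid below 0.04 rad and value of joint lever below 0.02 rad and y of lime_front in the frame of dispenser between 0.14 and 0.318 m and x of lime_front in the frame of dispenser between -0.067 and 0.067 m and height (world z) of each of lime_front, lime_rear below 0.055 m and y of lime_rear in the frame of dispenser between 0.14 and 0.318 m and x of lime_rear in the frame of dispenser between -0.067 and 0.067 m); the robot touches nothing.
It fails at once if the lid slammed: it closed faster than 2 rad/s in the last 0.35 rad (value of joint lid below 0.35 rad and velocity of joint lid below -2 rad/s).
It fails at once if the robot touched, lifted or carried a lime (contact force between any of the fingers, the arm and lime_front above 0.5 N or contact force between any of the fingers, the arm and lime_rear above 0.5 N or height (world z) of any of lime_front, lime_rear above 0.13 m).
It fails at once if the robot pushed the lid itself (contact force between any of the fingers, the arm and lid above 0.5 N).
It fails at once if a thing beside the dispenser was moved by more than 2 cm (distance of any of squeeze_bottle, ramekin, steel_mug, pepper_jar from where it was at the start of the episode above 0.02 m).
It fails at once if the bottle, cup, mug or jar was tipped (angle between any of squeeze_bottle, ramekin, steel_mug, pepper_jar's own z axis and vertical above 0.3 rad).
It also fails if it takes over 35 s, if anything falls off the work surface, if the arm or the gripper's body presses on something with over 40 N, if the wrist force passes 120 N, or if a joint passes its speed limit or range.

## Working session

There is one attempt and no reset: what is moved stays moved. The work goes in short steps, Python scripts to look and compute and a tool call to move; the robot and the scene stay as the last step left them, time stands still between calls to the robot, and variables do not carry over. Pictures are saved under pics/ and viewed, about 8 in all and at most 12, crops included, and the job is handed in when it is done.

Besides the shell and the picture viewer there is one more tool, called after ">>>" as name([rows], argument=value, ...), one row to a line, values as JSON. send_rows: Moves the arm, as the interface text tells. Its arguments: {"type":"object","properties":{"plan":{"type":"array"}},"required":["plan"]}

```bash
mkdir -p pics
python3 - <<'E'
from plant import telemetry, eyes
import cv2,numpy as np,pickle
s=telemetry.state(); print(s['time_s'],s['position'],np.round(s['ee_rot'],3),s['contact_force'],s['gripper_width'])
for n in('scene','top'):
    c=eyes.read_camera(n); pickle.dump(c,open(n+'.pkl','wb')); cv2.imwrite(f'pics/{n}.png',c['pixels'][:,:,::-1]); print(n,-np.array(c['R']).T@c['t'])
E
```

```text
0.0 [0.28534184 0.58337546 0.23031406] [[ 0.898 -0.001  0.439]
 [-0.439 -0.002  0.898]
 [ 0.    -1.    -0.002]] [ 0.01158852  0.75964538 -0.39550127] 0.0855107242634308
scene [0.9720157  0.43188094 0.69772652]
top [0.5692157  0.13708713 0.92622509]
```

View pics/scene.png

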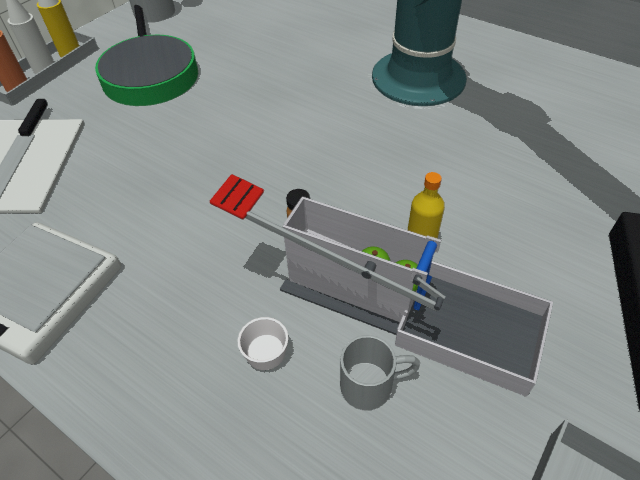

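View pics/top.png

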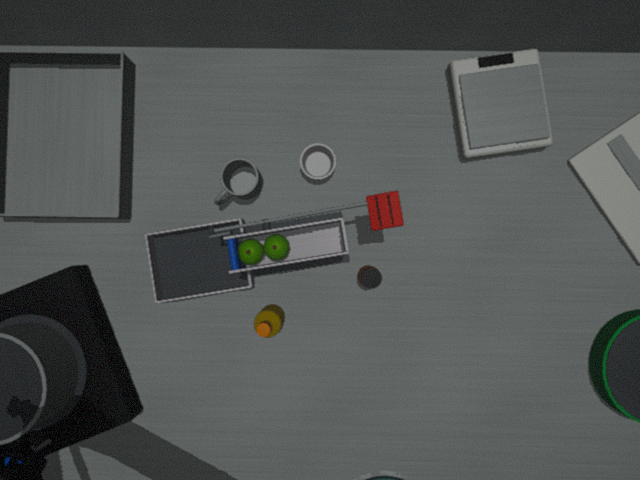

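The top view shows the paddle at (384,210), the limes at (250,252) and (277,247), the tray around (200,261) and the jar at (369,277). The scene view has the paddle at (237,196). I'll triangulate these.

```bash
cat > h.py <<'E'
import cv2,numpy as np,pickle
def ray(c,u,v):
    d=np.linalg.inv(c['mtx'])@[u,v,1]; R=np.array(c['R']); return -R.T@c['t'], R.T@d
def atz(c,u,v,z):
    o,d=ray(c,u,v); return o+d*(z-o[2])/d[2]
def red(im):
    h=cv2.cvtColor(im,cv2.COLOR_RGB2HSV); m=((h[...,0]<5)|(h[...,0]>175))&(h[...,1]>200)&(h[...,2]>90)
    m=cv2.morphologyEx(m.astype(np.uint8),cv2.MORPH_CLOSE,np.ones((7,7)))
    n,l,s,ce=cv2.connectedComponentsWithStats(m); k=1+s[1:,4].argmax()
    return ce[k],cv2.boxPoints(cv2.minAreaRect(np.argwhere(l==k)[:,::-1].astype(np.float32)))
E
python3 - <<'E'
from h import *
S,T=[pickle.load(open(n+'.pkl','rb')) for n in('scene','top')]
a,ab=red(S['pixels']);b,bb=red(T['pixels']);print(a,b)
o1,d1=ray(S,*a);o2,d2=ray(T,*b)
k=np.linalg.lstsq(np.c_[d1,-d2],o2-o1,rcond=None)[0]
print(o1+d1*k[0],o2+d2*k[1]); print('paddle z.173',atz(T,*b,.173)); print([atz(T,*p,.173).round(3) for p in bb])
tc=[atz(T,*p,.044) for p in((146,234),(155,302),(252,288),(240,220))];print(np.round(tc,3),np.mean(tc,0))
g=cv2.inRange(cv2.cvtColor(T['pixels'],cv2.COLOR_RGB2HSV),(45,120,40),(75,255,255))
ch=[atz(T,*p,.14) for p in((224,224),(343,220),(348,256),(229,272))];print('chute',np.round(ch,3))
print('jar',atz(T,369,277,.07),'bottle',atz(T,264,329,.15),'mug',atz(T,241,178,.08),'ram',atz(T,318,162,.04))
E
```

```text
[236.37712519 195.94899536] [384.27728614 210.53785644]
[0.62897829 0.03042223 0.17008103] [0.62814167 0.03140287 0.16987883]
paddle z.173 [0.6278985  0.03183899 0.173     ]
[array([0.65 , 0.064, 0.173]), array([0.661, 0.012, 0.173]), array([0.606, 0.   , 0.173]), array([0.595, 0.052, 0.173])]
[[0.585 0.481 0.044]
 [0.452 0.46  0.044]
 [0.482 0.27  0.044]
 [0.615 0.297 0.044]] [0.5336867  0.37689282 0.044     ]
chute [[0.603 0.307 0.14 ]
 [0.613 0.099 0.14 ]
 [0.55  0.09  0.14 ]
 [0.519 0.297 0.14 ]]
jar [0.50931031 0.04499586 0.07      ] bottle [0.42315898 0.23245799 0.15      ] mug [0.69270398 0.28981964 0.08      ] ram [0.73248729 0.14525913 0.04      ]
```

>>> send_rows([
  [0,-0.04,0,0,0],
  [0.03,0,-0.019,0,0],
  [0.037,0,-0.023,0,0],
  [0.037,0,-0.023,0,0],
  [0.037,0,-0.023,0,0],
  [0.037,0,-0.023,0,0],
  [0.037,0,-0.023,0,0],
  [0.037,0,-0.023,0,0],
  [0.037,0,-0.023,0,0],
  [0.037,0,-0.023,0,0],
  [0.037,0,-0.023,0,0],
  [0.037,0,-0.023,0,0],
])

```text
time_s: 1.3
position: [0.5387, 0.1757, 0.2667]
ee_rot: [[0.905, -0.008, 0.425], [-0.425, -0.005, 0.905], [-0.005, -1.0, -0.008]]
contact_force: [1.2, 0.2, 0.2]
gripper_width: 0.0001
```

```bash
cat > st.py <<'E'
from plant import telemetry
import numpy as np,sys
s=telemetry.state(); p=s['position'];R=np.array(s['ee_rot'])
print(s['time_s'],p,np.round(R,3).tolist(),s['contact_force'],s['gripper_width'])
if len(sys.argv)>3: print('tool shift',R.T@(np.array(sys.argv[1:4],float)-p))
E
python3 st.py .628 .028 .22
```

```text
1.3 [0.53871231 0.17566266 0.26674626] [[0.905, -0.008, 0.425], [-0.425, -0.005, 0.905], [-0.005, -1.0, -0.008]] [1.18701662 0.19102314 0.16976705] 0.00014003731591419183
tool shift [ 0.14380537  0.04677899 -0.09535988]
```

>>> send_rows([
  [0.036,0,-0.024,0,0],
  [0.036,0,-0.024,0,0],
  [0.036,0.01,-0.024,0,0],
  [0.03,0.015,-0.02,0,0],
  [0.01,0.01,-0.006,0,0],
  [0,0,0,0,0],
])

```text
time_s: 1.9
position: [0.6346, 0.0091, 0.2289]
ee_rot: [[0.901, -0.01, 0.434], [-0.434, -0.009, 0.901], [-0.005, -1.0, -0.012]]
contact_force: [-0.1, 0.6, -0.4]
gripper_width: 0.0001
```

```bash
python3 st.py .628 .028 .19
python3 - <<'E'
from plant import eyes
import cv2
a=eyes.read_camera('scene')['pixels'];b=eyes.read_camera('top')['pixels']
cv2.imwrite('pics/s2.png',cv2.hconcat([cv2.resize(a[60:360,100:400],(400,400)),cv2.resize(b[130:350,230:450],(400,400))])[:,:,::-1])
E
```

```text
1.9 [0.63460594 0.00911823 0.22894637] [[0.901, -0.01, 0.434], [-0.434, -0.009, 0.901], [-0.005, -1.0, -0.012]] [-0.0939987   0.64177012 -0.37204647] 9.046753425844922e-05
tool shift [-0.01395585  0.03883828  0.01462197]
```

View pics/s2.png

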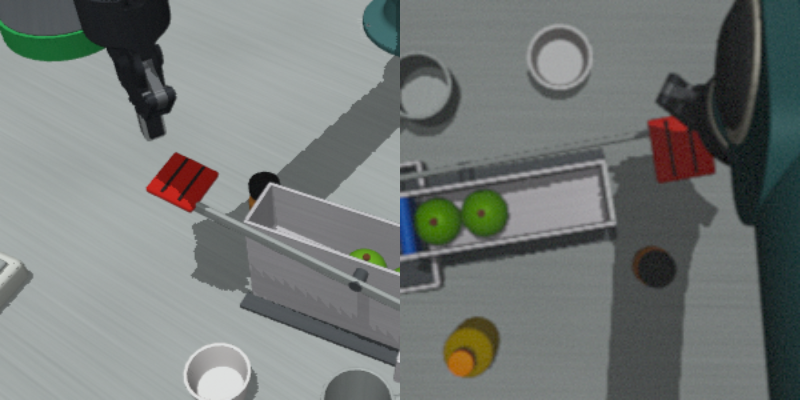

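Both crops show the gripper short of being over the paddle centre: the tip is at about px (214,161) in the scene view. I'll check that against the projected TCP.

Run:
```python
from h import *
S,T=[pickle.load(open(n+'.pkl','rb')) for n in('scene','top')]
for c in(S,T):
  for X in([.6346,.0091,.229],[.628,.03,.171]):
    q=c['mtx']@(np.array(c['R'])@X+c['t']); print(q[:2]/q[2])
```

```text
[214.77075634 161.1036437 ]
[236.51051095 194.95308395]
[404.08937841 203.70350847]
[385.20672617 210.58383986]
```

The tip matches the projection, so calibration is consistent. I'll move over the paddle and descend to just above it.

>>> send_rows([
  [-0.014,0,0.014,0,0],
  [0,0.015,0,0,0],
  [0,0.012,0,0,0],
  [0,0,0,0,0],
])

```text
time_s: 2.4
position: [0.6266, 0.0378, 0.2038]
ee_rot: [[0.906, -0.006, 0.422], [-0.422, -0.004, 0.906], [-0.003, -1.0, -0.006]]
contact_force: [-0.0, 0.7, -0.5]
gripper_width: -0.0001
```

```bash
python3 st.py .628 .028 .178
```

```text
2.4 [0.62662438 0.03782447 0.20380249] [[0.906, -0.006, 0.422], [-0.422, -0.004, 0.906], [-0.003, -1.0, -0.006]] [-0.02559283  0.6846466  -0.50098564] -0.00011161104068801056
tool shift [ 0.00548507  0.02583248 -0.00817181]
```

>>> send_rows([
  [0.004,0.008,-0.006,0,0],
  [0,0.012,0,0,0],
  [0,0.012,0,0,0],
  [0,0.012,0,0,0],
  [0,0.012,0,0,0],
  [0,0.012,0,0,0],
])

```text
time_s: 3.0
position: [0.6292, 0.0274, 0.1321]
ee_rot: [[0.906, -0.001, 0.424], [-0.424, -0.005, 0.906], [0.001, -1.0, -0.006]]
contact_force: [0.7, -1.1, 1.4]
gripper_width: 0.0003
```

>>> send_rows([
  [0,0.01,0,0,0],
  [0,0.01,0,0,0],
  [0,0.01,0,0,0],
  [0,0.006,0,0,0],
  [0,0.004,0,0,0],
])

```text
time_s: 3.5
position: [0.6288, 0.0299, 0.0876]
ee_rot: [[0.906, -0.003, 0.423], [-0.423, -0.003, 0.906], [-0.002, -1.0, -0.003]]
contact_force: [0.2, 2.2, 4.2]
gripper_width: -0.0001
```

>>> send_rows([
  [0,0.004,0,0,0],
  [0,0.004,0,0,0],
  [0,0.003,0,0,0],
  [0,0.003,0,0,0],
])

```text
time_s: 3.9
position: [0.6291, 0.0307, 0.0828]
ee_rot: [[0.907, -0.004, 0.422], [-0.422, 0.001, 0.907], [-0.004, -1.0, -0.001]]
contact_force: [-8.8, 0.2, 21.4]
gripper_width: 0.0001
```

```bash
python3 st.py
python3 - <<'E'
from plant import eyes
import cv2
a=eyes.read_camera('scene')['pixels']
cv2.imwrite('pics/s3.png',a[:,:,::-1])
E
```

```text
3.9 [0.62905896 0.0307213  0.08281304] [[0.907, -0.004, 0.422], [-0.422, 0.001, 0.907], [-0.004, -1.0, -0.001]] [-8.78965949  0.16288824 21.36582982] 6.574106394847937e-05
```

View pics/s3.png

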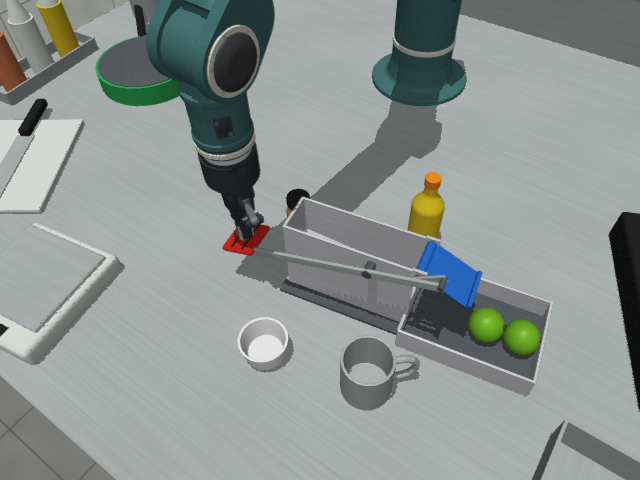

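Both limes are in the tray at (487,325) and (521,337), and the lid at (448,272) is wide open. I'll hold briefly, then ease up.

>>> send_rows([
  [0,0.002,0,0,0],
  [0,0.002,0,0,0],
  [0,0.002,0,0,0],
  [0,0.002,0,0,0],
  [0,0.001,0,0,0],
])

```text
time_s: 4.45
position: [0.629, 0.0305, 0.0837]
ee_rot: [[0.907, -0.003, 0.422], [-0.422, 0.004, 0.907], [-0.004, -1.0, 0.002]]
contact_force: [-3.1, 0.7, 7.1]
gripper_width: 0.0002
```

>>> send_rows([
  [0,-0.001,0,0,0],
  [0,-0.002,0,0,0],
  [0,-0.003,0,0,0],
  [0,-0.003,0,0,0],
  [0,-0.003,0,0,0],
  [0,-0.003,0,0,0],
  [0,-0.003,0,0,0],
  [0,-0.003,0,0,0],
])

```text
time_s: 5.25
position: [0.6293, 0.0273, 0.1067]
ee_rot: [[0.906, -0.001, 0.424], [-0.424, 0.001, 0.906], [-0.002, -1.0, 0.0]]
contact_force: [-0.4, -1.0, 2.1]
gripper_width: -0.0002
```

>>> send_rows([
  [0,-0.003,0,0,0],
  [0,-0.003,0,0,0],
  [0,-0.003,0,0,0],
  [0,-0.003,0,0,0],
  [0,-0.003,0,0,0],
  [0,-0.003,0,0,0],
  [0,-0.003,0,0,0],
  [0,-0.003,0,0,0],
  [0,-0.003,0,0,0],
  [0,-0.003,0,0,0],
])

```text
time_s: 6.25
position: [0.6293, 0.0271, 0.1391]
ee_rot: [[0.906, -0.002, 0.424], [-0.424, 0.0, 0.906], [-0.002, -1.0, -0.0]]
contact_force: [0.7, -0.7, 1.5]
gripper_width: -0.0002
```

>>> send_rows([
  [0,-0.003,0,0,0],
  [0,-0.003,0,0,0],
  [0,-0.003,0,0,0],
  [0,-0.003,0,0,0],
  [0,-0.003,0,0,0],
  [0,-0.003,0,0,0],
  [0,-0.003,0,0,0],
  [0,-0.003,0,0,0],
  [0,-0.003,0,0,0],
  [0,-0.003,0,0,0],
  [0,-0.003,0,0,0],
  [0,-0.003,0,0,0],
])

```text
time_s: 7.45
position: [0.6286, 0.0295, 0.1775]
ee_rot: [[0.907, -0.003, 0.422], [-0.422, 0.003, 0.907], [-0.004, -1.0, 0.001]]
contact_force: [0.8, -0.2, -1.4]
gripper_width: 0.0002
```

>>> send_rows([
  [0,-0.003,0,0,0],
  [0,-0.004,0,0,0],
  [0,-0.01,0,0,0],
  [0,-0.025,0,0,0],
  [0,-0.03,0,0,0],
  [0,-0.02,0,0,0],
  [0,0,0,0,0],
])

```text
time_s: 8.15
position: [0.6287, 0.0279, 0.2753]
ee_rot: [[0.906, -0.004, 0.423], [-0.423, 0.001, 0.906], [-0.004, -1.0, -0.001]]
contact_force: [-0.2, -0.3, -0.3]
gripper_width: -0.0002
```

```bash
python3 - <<'E'
from plant import eyes
import cv2
a=eyes.read_camera('scene')['pixels']
cv2.imwrite('pics/s4.png',a[:,:,::-1])
E
python3 st.py
```

```text
8.2 [0.62807657 0.02786464 0.27385225] [[0.906, -0.006, 0.423], [-0.423, 0.001, 0.906], [-0.006, -1.0, -0.002]] [-0.05717842 -0.03898052 -0.29391566] 1.5909062919756475e-05
```

View pics/s4.png

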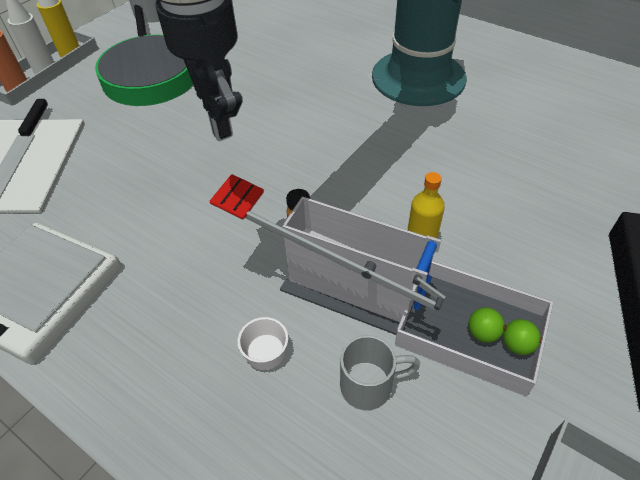

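The lid is shut at (426,272), the paddle is back at its starting pixel (237,196), both limes are in the tray, and the bystanders haven't moved. The hand is clear of everything.

Run:
```python
from plant import workorder,eyes
from h import *
print(red(eyes.read_camera('scene')['pixels'])[0])
print(workorder.job_done())
```

```text
[236.31782946 196.02635659]
the job is handed in; nothing more can be done
None
```

The job is done and handed in; no verdict was reported. I pressed the paddle with the closed fingertips to the stop, at TCP height 0.083 m with about 21 N on the tool. I held it there for about 0.9 s, with both limes seen in the tray and the lid wide open. I then eased the paddle up at about 32 mm/s, closing the lid in just under 3 s, and backed off to about 0.10 m above the paddle.

**Last checks:**
- **Paddle and lid:** the paddle centroid is at (236.3, 196.0) px, against (236.4, 195.9) at the start, so the lever is back up. The lid looks shut.
- **Limes and bystanders:** both limes lie in the tray, and the bottle, ramekin, mug and jar look unmoved.
- **Contact:** the force on the tool is about zero.

No check failed or disagreed. The lid speed was not measured directly; I inferred that it did not slam from the slow rise. The force reading stayed positive at each pause up to 0.139 m and was gone by 0.178 m, just above the paddle's resting height of 0.173 m.

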